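Stack the porcelain paint dishes and cover them

ROBOT

A 6-joint arm with a two-finger parallel gripper is mounted at the origin on the work surface. World frame = base frame: x ahead of the robot, y to its left, z up, the work surface at z = 0. Lengths are in mm, angles in rad, forces in N, time in s.
With the tool pointing down it reaches from about 350 to 775 mm from the base axis. Payload 7.3 kg.
Tool frame: the origin (TCP) lies at the very end of the fingers, on their centre line; the grasp point (between the pads) lies 19 mm behind it; z points along the fingers, y is the line along which they close (so a half turn about z gives the same grasp; the last joint's range is limited). The gripper opens to 92 mm and grips with 3 to 60 N. Pads are 19 mm wide; open, the fingers measure 130 mm over their backs; the gripper's body (75 mm by 190 mm) begins 47 mm behind the grasp point.
Start: joints at [-1.35, 0.342, 1.524, -0, 1.275, -0.146], TCP at [188.304, -490.088, 226.741] pointing down, gripper open.
Joint ranges: [-2.53, 2.53], [-0.77, 2.02], [0.04, 2.7], [-1, 4.14], [0.28, 2.66], [-3.11, 3.11]. Speed limits (rad/s): [2.57, 2.57, 3.14, 3.14, 3.14, 3.14].

INTERFACE

Orientations are given as [roll, pitch, yaw] about the fixed x, y, z axes, in that order (R = Rz(yaw) Ry(pitch) Rx(roll)).
In Python, from plant import get_obs, optics, ticket, finder gives the robot as it stands.
- The arm moves only by the tool send_rows, never from a script. Its arguments are lists of equal length, an entry for each row: "offset": the shift along the tool's x, y, z scaled (see below), a list of three; "delta_rot": the turn, a rotation vector about the tool's x, y, z scaled (see below), a list of three. In form: {"offset": [[dx, dy, dz], ...], "delta_rot": [[rx, ry, rz], ...]}. A call has 1 to 8 rows; each row is the pose to reach, as a shift and turn from the pose commanded when the call began, along the tool's axes at that moment, turning the shorter way round; what a row does not reach only later rows make up. The controller multiplies each number of a shift by 120 mm and each number of a turn by 360 degrees. A row lasts 1/8 s, in which the tool goes at most 62.5 mm and 10.7 degrees, less where a joint would pass 70% of its speed; a pose out of reach is approached as far as the arm can. A call with a number of a shift or a turn outside -1 to 1 is refused whole. A call with a gripper value outside its range is refused whole. "grip" is the opening, from 0 (shut) to 1 (fully open), set as the call begins (left out, the last holds). The fingers move at their own pace and stop on an object; the grip force is fixed at half the most. Time passes only in rows, so rows that repeat a pose let the fingers close. It gives the time, the measured TCP pose, the force, the opening and the grip force at its end, in the units of the state.
- get_obs(): the state, without advancing time (a new reading comes with each control period).
- optics.capture(name): name is "scene" or "top" or "wrist"; returns the picture (384x512x3 uint8, red, green, blue); there is no depth.
- optics.get_calibration(name): a dict with "fx", "fy", "cx", "cy" (pixels), "world_from_camera" (4x4, takes a point from camera to world coordinates). Camera axes: x right, y down, z forward; pixel columns grow to the right and rows downward; lengths in mm; the calibration is good to about 2 mm. A picture is of the moment at which its call begins: read the wrist's pose just before it. get_calibration takes no time and is no camera call; for the wrist camera it gives the pose at the moment of the call.
- ticket.close_job(): hands the job in; it is judged then, once.
Trained networks look in the newest picture that a camera, given by its name, has taken for a name from the list of things; names that differ only in an ending like _2 or _b are one class to them, and where a whole thing is asked for, a point or a joint stands for the part that bears it (a point fixed in the world has none). Each returns a list of dicts, best first, with "confidence" (0 to 1); they miss things now and then, are a little off and sometimes report something else, mostly with a low value. They report only what shows in the picture. A call takes as long as a camera call.
- finder.boxes_of(target, camera): "box" ([left, top, right, bottom] in pixels, round what is visible of it).
- finder.silhouettes(target, camera): "region" (384x512 bool, what is visible of it) and "box" ([left, top, right, bottom] in pixels, round what is visible of it).
- finder.pinpoint(target, camera): "uv" ([column, row] in pixels: a listed point, or the origin of a listed thing).
The state is a dict: "time": time; "joint_positions": joint angles; "dq": joint speeds; "tau": joint torques, N m; "tool_pos": TCP position; "tcp_rot": TCP orientation; "contact_force": force on the tool from outside, world axes, zero at the start; "moment": the same for the moment, N m; "grip_width": finger opening in mm; "finger_force": force on a finger pad.
Only numpy, scipy, OpenCV 4.12 (cv2) and the standard library are available. Lean on these libraries where they do the work, as an engineer would, in place of code of your own. Each camera call takes 0.05 s, during which the arm holds its last target. There are 200 camera calls.

TASK

Put the paints away on the white plate as one neat, upright stack: the dish of dark blue paint in the middle of the plate, the dish of yellow paint squarely on top of it, and the white lid with the blue knob squarely on top of that, so that each layer fully covers the one below. It is porcelain: set every piece down, do not drop it. The dish of green paint is still in use, so leave it where it is, and the mug and the brush too.

Things in the scene. Friction and masses are not known exactly. Their poses are not given: they have to be found in the camera images.
- cobalt_dish: round white porcelain paint dish, thin blue line round its straight upright side, diameter 66 mm, height 26 mm, flat underside. Flat rim 9 mm wide round a 48 mm well holding a hard dry cake of dark blue paint, its top 8 mm below the rim. About 0.17 kg. Origin: centre of the underside, z up. Goes to the bottom of the stack.
- yellow_dish: round white porcelain paint dish, thin blue line round its straight upright side, diameter 66 mm, height 26 mm, flat underside. Flat rim 9 mm wide round a 48 mm well holding a hard dry cake of yellow paint, its top 8 mm below the rim. About 0.17 kg. Origin: centre of the underside, z up. Goes on the blue-paint dish.
- green_dish: round white porcelain paint dish, thin blue line round its straight upright side, diameter 66 mm, height 26 mm, flat underside. Flat rim 9 mm wide round a 48 mm well holding a hard dry cake of green paint, its top 8 mm below the rim. About 0.17 kg. Origin: centre of the underside, z up. Stays where it is. Dishes and lid swap places from run to run.
- lid: white round porcelain lid: a flat disc of 66 mm diameter, 10 mm thick, flat underside, with a blue upright round knob in its centre, 25 mm diameter and 26 mm tall (total height 36 mm). About 0.12 kg. Origin: centre of the underside, z up. It starts flat on the table, knob up
- plate: white round flat porcelain plate with a low blue rim, 182 mm outer diameter, standing loose on the table. Flat inside out to 83 mm from its centre, inner floor 6 mm above its underside, rim 11 mm high. About 0.42 kg. Origin: centre of the underside, z up
- mug: blue mug, 76 mm wide, 85 mm tall, with a handle; bystander. Origin: centre of the underside
- brush: wide-headed brush lying on the table, 190 mm long along its own x; bystander

How it is judged:
By the outcome, as a careful person would: the job done as asked, in the order asked, and still so for the second after the job is handed in, with the robot touching nothing.
It also fails if it takes over 69 s, if anything falls off the work surface, if the arm or the gripper's body presses on something with over 40 N, if the wrist force passes 120 N, or if a joint passes its speed limit or range.

## Working session

There is one attempt and no reset: what is moved stays moved. The work goes in short steps, Python scripts to look and compute and a tool call to move; the robot and the scene stay as the last step left them, time stands still between calls to the robot, and variables do not carry over. Pictures are saved under pics/ and viewed, at most 10 in all, crops included, and the job is handed in when it is done.

Besides the shell and the picture viewer there is one more tool, called after ">>>" as name(argument=value, ...), one argument or row to a line, values as JSON. send_rows: Moves the arm, as the interface text tells. Its arguments: {"type":"object","properties":{"offset":{"type":"array"},"delta_rot":{"type":"array"},"grip":{"type":"number"}},"required":["offset","delta_rot"]}

```bash
mkdir -p pics; cat > h.py <<'E'
import numpy as np, cv2
from plant import get_obs, optics, ticket, finder
def ray(cal,uv):
    M=np.array(cal["world_from_camera"]); d=M[:3,:3]@np.array([(uv[0]-cal["cx"])/cal["fx"],(uv[1]-cal["cy"])/cal["fy"],1])
    return M[:3,3],d/np.linalg.norm(d)
def atz(cal,uv,z):
    o,d=ray(cal,uv); return o+d*(z-o[2])/d[2]
def tri(rays):
    A=np.zeros((3,3));b=np.zeros(3)
    for o,d in rays:
        P=np.eye(3)-np.outer(d,d);A+=P;b+=P@o
    p=np.linalg.solve(A,b)
    return p,[float(np.linalg.norm((np.eye(3)-np.outer(d,d))@(p-o))) for o,d in rays]
def save(name,im): cv2.imwrite("pics/"+name,im[:,:,::-1])
E
python3 - <<'E'
from h import *
np.set_printoptions(precision=1,suppress=True)
o=get_obs();print(o["time"],o["tool_pos"],o["tcp_rot"],o["grip_width"])
ims=[]
R={}
for c in("top","scene"):
    ims.append(optics.capture(c)); cal=optics.get_calibration(c); print(c,np.array(cal["world_from_camera"])[:3,3])
    for t in("cobalt_dish","yellow_dish","green_dish","lid","plate","mug","brush"):
        r=finder.pinpoint(t,c)
        for q in r[:2]:print(c,t,np.array(q["uv"]),round(q["confidence"],2),atz(cal,q["uv"],0))
        if r:R.setdefault(t,[]).append(ray(cal,r[0]["uv"]))
for t,v in R.items():
    if len(v)==2:print(t,*tri(v))
for c,i in zip("ts",ims):save(c+"0.png",i)
print(get_obs()["time"])
E
```

```text
0.0 [ 188.2 -489.7  226. ] [-3.1 -0.   0.4] 92.08283439761689
top [ 342.6  -48.9 1038.4]
top cobalt_dish [330.9 213.4] 0.67 [ 501.9 -230.7    0. ]
top cobalt_dish [392.1 166.1] 0.57 [ 618.7 -390.4    0. ]
top yellow_dish [137.9 228.5] 0.88 [474.3 242.3   0. ]
top green_dish [202.2 149.3] 0.81 [672.4  86.1   0. ]
top lid [389.4 165.6] 0.19 [ 620.2 -383.8    0. ]
top plate [245.6 239. ] 0.94 [443.3 -20.2   0. ]
top mug [390.2 166.9] 0.78 [ 616.8 -385.5    0. ]
top brush [396.5 244.2] 0.89 [ 423.2 -385.8    0. ]
scene [1026.1  300.8  696.6]
scene cobalt_dish [219.2 162.3] 0.91 [ 504.3 -221.2    0. ]
scene yellow_dish [370.6 243.2] 0.82 [483.5 245.2   0. ]
scene green_dish [266.6 263.5] 0.95 [683.3  84.5   0. ]
scene lid [221.8 219.5] 0.61 [654.1 -77.3   0. ]
scene mug [145.  158.7] 0.65 [ 629.7 -397.7    0. ]
scene brush [201.3 126.9] 0.86 [ 418.3 -375.8    0. ]
cobalt_dish [ 501.  -228.9   -6. ] [3.2949477550148867, 3.294947755014916]
yellow_dish [475.7 244.7  -9.8] [0.3606070190659073, 0.36060701906580195]
green_dish [677.1  84.4  -9.5] [3.307366911789958, 3.3073669117900355]
lid [ 603.4 -283.  -109.2] [133.83040114639735, 133.8304011463973]
mug [ 623.7 -394.    -5.3] [8.124945984811076, 8.124945984811163]
brush [ 420.2 -381.     0.5] [5.225586348629016, 5.225586348629007]
0.8
```

View pics/t0.png

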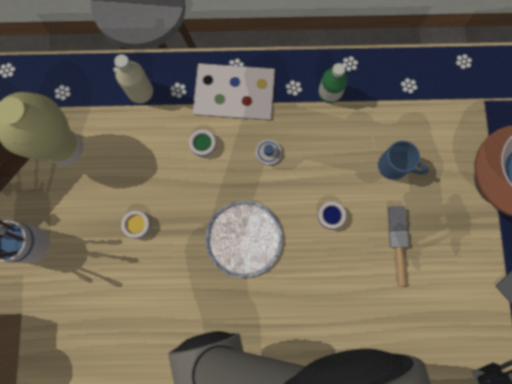

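View pics/s0.png

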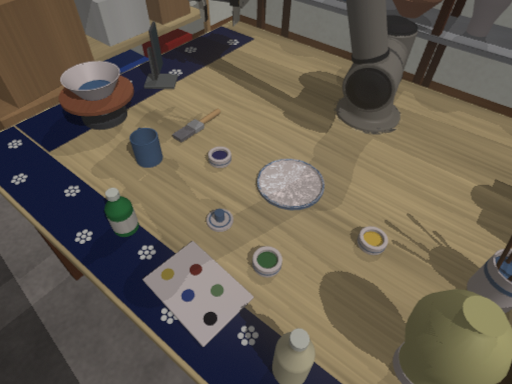

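The top view shows cobalt at (332,215), yellow (136,224), green (203,143), lid (268,152) and plate (245,240). The scene view agrees, with the lid at (220,219). Next I refine with silhouettes and work out the first move.

```bash
cat >> h.py <<'E'
from scipy.spatial.transform import Rotation as Ro
def rel(p0,r0,p1,r1):
    "offset, delta_rot in units from pose (p,rpy)"
    A=Ro.from_euler("xyz",r0);B=Ro.from_euler("xyz",r1)
    return np.round(A.inv().apply(np.subtract(p1,p0))/120,4),np.round((A.inv()*B).as_rotvec()/(2*np.pi),4)
E
python3 - <<'E'
from h import *
np.set_printoptions(precision=2,suppress=True)
o=get_obs();print(np.array(o["tcp_rot"]).tolist(),o["contact_force"])
R={}
for c in("top","scene"):
    optics.capture(c);cal=optics.get_calibration(c)
    for t in("cobalt_dish","yellow_dish","green_dish","lid","plate"):
        for q in finder.silhouettes(t,c)[:2]:
            b=np.array(q["box"]);ys,xs=np.nonzero(q["region"]);m=np.array([xs.mean(),ys.mean()])
            print(c,t,round(q["confidence"],2),b,m,atz(cal,m,10 if t=='plate' else 20))
cw=optics.get_calibration("wrist");M=np.array(cw["world_from_camera"]);print(cw["fx"],M)
T=np.eye(4);T[:3,:3]=Ro.from_euler("xyz",o["tcp_rot"]).as_matrix();T[:3,3]=o["tool_pos"];print(np.linalg.inv(T)@M)
E
```

```text
[3.141479661075361, -6.836718196012725e-07, 0.3667925885405843] [-0.46 -0.24  0.22]
top cobalt_dish 0.82 [318.  200.4 347.6 226.2] [332.3  215.24] [ 494.3  -230.34   20.  ]
top yellow_dish 0.84 [124.8 212.2 151.8 241.1] [136.34 224.38] [481.8  240.75  20.  ]
top green_dish 0.87 [187.6 132.6 216.7 156.1] [202.9  143.22] [681.77  81.82  20.  ]
top green_dish 0.38 [387.9 208.6 408.3 286.5] [398.57 238.72] [ 434.53 -385.25   20.  ]
top lid 0.85 [257.  138.7 281.8 163.4] [268.42 152.05] [655.6  -80.51  20.  ]
top lid 0.34 [375.1 142.3 431.5 182.6] [400.77 161.01] [ 625.93 -406.24   20.  ]
top plate 0.94 [205.2 199.8 282.  280.8] [243.72 238.69] [443.14 -15.98  10.  ]
scene yellow_dish 0.59 [356.9 229.5 384.9 251. ] [371.7  240.49] [490.47 245.47  20.  ]
scene green_dish 0.71 [252.8 247.7 285.9 276.5] [266.27 261.7 ] [689.98  87.41  20.  ]
scene lid 0.57 [209.1 207.9 232.6 231.3] [218.72 219.94] [670.48 -71.32  20.  ]
scene plate 0.82 [256.6 158.4 326.2 211.5] [290.01 184.04] [453.81  -8.75  10.  ]
267.8901526353471 [[   0.36   -0.9    -0.26  257.49]
 [  -0.93   -0.35   -0.1  -463.52]
 [   0.      0.27   -0.96  385.91]
 [   0.      0.      0.      1.  ]]
[[   0.     -0.96   -0.27   74.1 ]
 [   1.      0.      0.      0.04]
 [  -0.     -0.27    0.96 -159.15]
 [   0.      0.      0.      1.  ]]
```

>>> send_rows(
  offset=[
    [0.8, -0.5, 0],
    [0.8, -0.5, 0],
    [0.8, -0.5, 0],
    [0.8, -0.5, 0],
  ],
  delta_rot=[
    [0, 0, 0.0584],
    [0, 0, 0.0584],
    [0, 0, 0.0584],
    [0, 0, 0.0584],
  ],
  grip=1,
)

```text
time: 1.9
tool_pos: [256.4, -400.2, 227.0]
tcp_rot: [3.14, -0.0, 0.003]
contact_force: [0.5, -0.2, 1.1]
grip_width: 91.9
finger_force: 0.0
```

>>> send_rows(
  offset=[
    [1, -1, 0],
    [1, -1, 0],
    [1, -1, 0],
    [1, -1, 0],
  ],
  delta_rot=[
    [0, 0, 0],
    [0, 0, 0],
    [0, 0, 0],
    [0, 0, 0],
  ],
)

```text
time: 2.4
tool_pos: [377.7, -279.1, 226.6]
tcp_rot: [3.141, -0.0, 0.004]
contact_force: [0.1, -0.1, 0.3]
grip_width: 91.5
finger_force: 0.0
```

>>> send_rows(
  offset=[
    [1, -0.4, 0.2],
    [1, -0.4, 0.2],
    [1, -0.4, 0.2],
    [1, -0.4, 0.2],
  ],
  delta_rot=[
    [0, 0, 0],
    [0, 0, 0],
    [0, 0, 0],
    [0, 0, 0],
  ],
)

```text
time: 2.9
tool_pos: [495.8, -233.1, 202.1]
tcp_rot: [3.141, 0.001, -0.0]
contact_force: [-0.1, -0.2, -0.3]
grip_width: 92.0
finger_force: 0.0
```

```bash
cat >> h.py <<'E'
from scipy.optimize import least_squares
def proj(cal,P):
    M=np.linalg.inv(np.array(cal["world_from_camera"]));q=P@M[:3,:3].T+M[:3,3]
    return np.c_[q[:,0]/q[:,2]*cal["fx"]+cal["cx"],q[:,1]/q[:,2]*cal["fy"]+cal["cy"]]
TH=np.linspace(0,2*np.pi,72,endpoint=False)
def hullpts(cal,x,y,z,parts):
    P=np.vstack([np.c_[x+r*np.cos(TH),y+r*np.sin(TH),z+h+0*TH] for r,h in parts])
    return cv2.convexHull(proj(cal,P).astype(np.float32))
PARTS={"dish":[(33,0),(33,26)],"lid":[(33,0),(33,10),(12.5,36)],"plate":[(91,0),(91,11)]}
def fit(views,kind,x0,fz=None):
    "views: list of (cal, mask); fit x,y,z of underside by outline distance"
    cs=[]
    for cal,m in views:
        c,_=cv2.findContours(m.astype(np.uint8),cv2.RETR_EXTERNAL,cv2.CHAIN_APPROX_NONE)
        cs.append(cv2.convexHull(max(c,key=cv2.contourArea))[:,0].astype(float) if kind!="lid" else max(c,key=cv2.contourArea)[:,0].astype(float))
    def f(p):
        z=p[2] if fz is None else fz
        return np.concatenate([[cv2.pointPolygonTest(h,(float(a),float(b)),True)-.5 for a,b in c] for (cal,_),c in zip(views,cs) for h in [hullpts(cal,p[0],p[1],z,PARTS[kind])]])
    r=least_squares(f,x0,diff_step=1e-3,loss="soft_l1",x_scale=[10,10,10])
    return r.x,float(np.sqrt(np.mean(r.fun**2)))
def shot(c,targets,save_as=None):
    cal=optics.get_calibration(c);im=optics.capture(c);out={}
    if save_as:save(save_as,im)
    for t in targets:
        q=finder.silhouettes(t,c)
        if q:out[t]=(q[0]["region"],q[0]["confidence"])
    return cal,im,out
E
python3 - <<'E'
from h import *
import pickle
np.set_printoptions(precision=2,suppress=True)
cal,im,o=shot("wrist",("cobalt_dish","lid","plate","green_dish"),"w1.png")
pickle.dump((cal,im,o),open("w1.pkl","wb"))
for t,(m,c) in o.items():
    ys,xs=np.nonzero(m);u=[xs.mean(),ys.mean()];print(t,round(c,2),np.array(u),m.sum(),xs.min(),xs.max(),ys.min(),ys.max(),atz(cal,u,15))
if "cobalt_dish" in o: print(fit([(cal,o["cobalt_dish"][0])],"dish",[497,-230,0],0.))
if "lid" in o: print(fit([(cal,o["lid"][0])],"lid",[660,-76,0],0.))
if "plate" in o: print(fit([(cal,o["plate"][0])],"plate",[446,-14,0],0.))
E
```

```text
cobalt_dish 0.71 [250.3  175.82] 2081 224 275 150 201 [ 496.52 -229.73   15.  ]
lid 0.89 [123.2   35.88] 2954 94 152 4 68 [660.44 -84.    15.  ]
plate 0.83 [ 95.13 193.06] 10027 28 164 144 249 [472.8  -21.53  15.  ]
green_dish 0.56 [ 4.23 21.02] 376 0 11 0 42 [675.27  48.8   15.  ]
(array([ 496.61, -229.79,    0.  ]), 0.4774707898186444)
(array([661.67, -80.3 ,   0.  ]), 0.5147302778090554)
(array([446.76, -15.81,   0.  ]), 4.655468167897453)
```

View pics/w1.png

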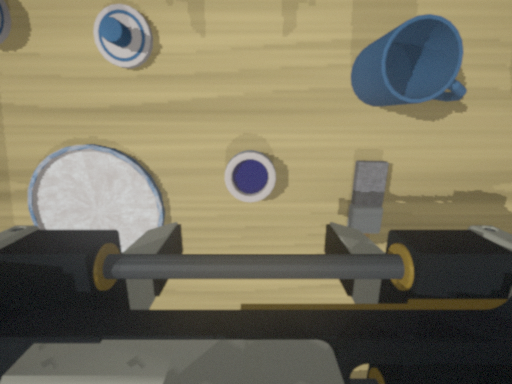

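The wrist view shows cobalt at (250,176), lid (123,36), the plate partly hidden at left (95,193), and the mug and brush clear at right. I'll descend and take a second view for the height.

>>> send_rows(
  offset=[
    [0, -0.015, 0.75],
    [0, -0.015, 0.75],
    [0, -0.015, 0.75],
  ],
  delta_rot=[
    [0, 0, 0],
    [0, 0, 0],
    [0, 0, 0],
  ],
)

```text
time: 3.52
tool_pos: [494.9, -229.7, 111.3]
tcp_rot: [-3.14, 0.003, -0.001]
contact_force: [0.2, 0.1, 0.3]
grip_width: 91.7
finger_force: 0.0
```

```bash
python3 - <<'E'
from h import *
import pickle
np.set_printoptions(precision=2,suppress=True)
cal,im,o=shot("wrist",("cobalt_dish",),"w2.png")
c1,_,o1=pickle.load(open("w1.pkl","rb"))
print(get_obs()["tool_pos"],get_obs()["contact_force"])
m=o["cobalt_dish"];print(m[1],m[0].sum())
print(fit([(cal,m[0])],"dish",[497,-230,0],0.))
print(fit([(cal,m[0]),(c1,o1["cobalt_dish"][0])],"dish",[497,-230,5]))
E
```

```text
[ 496.85 -230.68  114.05] [-0.08  0.5   0.99]
0.59 3782
(array([ 496.75, -229.29,    0.  ]), 0.45123967164191986)
(array([ 497.01, -229.44,    1.24]), 0.4593065900968673)
```

>>> send_rows(
  offset=[
    [0.0035, -0.003, 0.4],
    [0.0035, -0.003, 0.75],
    [0.0035, -0.003, 0.905],
    [0.0035, -0.003, 0.905],
    [0.0035, -0.003, 0.905],
  ],
  delta_rot=[
    [0, 0, 0],
    [0, 0, 0],
    [0, 0, 0],
    [0, 0, 0],
    [0, 0, 0],
  ],
)

```text
time: 4.25
tool_pos: [498.1, -230.5, 6.1]
tcp_rot: [3.14, -0.003, -0.0]
contact_force: [0.6, -0.1, 0.6]
grip_width: 92.0
finger_force: 0.0
```

>>> send_rows(
  offset=[
    [0, 0, 0],
    [0, 0, 0],
    [0, 0, 0],
    [0, 0, 0],
    [0, 0, 0],
    [0, 0, 0],
  ],
  delta_rot=[
    [0, 0, 0],
    [0, 0, 0],
    [0, 0, 0],
    [0, 0, 0],
    [0, 0, 0],
    [0, 0, 0],
  ],
  grip=0,
)

```text
time: 5.0
tool_pos: [497.0, -229.5, 4.6]
tcp_rot: [3.141, -0.0, -0.0]
contact_force: [-0.6, 1.4, 5.4]
grip_width: 66.1
finger_force: 30.0
```

>>> send_rows(
  offset=[
    [0, 0, -0.1],
    [0, 0, -0.5],
    [0, 0, -1],
    [0, 0, -1],
  ],
  delta_rot=[
    [0, 0, 0],
    [0, 0, 0],
    [0, 0, 0],
    [0, 0, 0],
  ],
)

```text
time: 5.5
tool_pos: [499.4, -231.1, 129.2]
tcp_rot: [3.136, -0.009, -0.0]
contact_force: [-0.2, -1.1, -2.1]
grip_width: 65.8
finger_force: 30.0
```

>>> send_rows(
  offset=[
    [-0.35, -0.5, -0.35],
    [-0.7, -1, -0.7],
    [-0.7, -1, -0.7],
    [-0.7, -1, -0.7],
    [-0.7, -1, -0.7],
  ],
  delta_rot=[
    [0, 0, 0],
    [0, 0, 0],
    [0, 0, 0],
    [0, 0, 0],
    [0, 0, 0],
  ],
)

```text
time: 6.12
tool_pos: [412.8, -109.7, 207.4]
tcp_rot: [3.142, 0.001, 0.0]
contact_force: [0.6, 0.2, -2.1]
grip_width: 65.6
finger_force: 30.0
```

```bash
python3 - <<'E'
from h import *
import pickle
np.set_printoptions(precision=2,suppress=True)
r=shot("wrist",("plate","lid","green_dish","yellow_dish"),"w3.png");cal,im,o=r
pickle.dump(r,open("w3.pkl","wb"))
ob=get_obs();print(ob["tool_pos"],ob["grip_width"])
for t,k,x0 in(("plate","plate",[446,-15,0]),("lid","lid",[661,-80,0]),("green_dish","dish",[684,84,0]),("yellow_dish","dish",[484,242,0])):
    if t in o:
        m=o[t][0];ys,xs=np.nonzero(m);print(t,o[t][1],m.sum(),xs.min(),xs.max(),ys.min(),ys.max(),*fit([(cal,m)],k,x0,0.))
c1,_,o1=pickle.load(open("w1.pkl","rb"))
print("lid2",*fit([(cal,o["lid"][0]),(c1,o1["lid"][0])],"lid",[661,-80,3]))
E
```

```text
[ 412.87 -110.    207.26] 65.77460173693503
plate 0.56 15321 112 251 76 216 [446.06 -15.48   0.  ] 1.2644766959760254
yellow_dish 0.54 259 0 9 106 142 [483.57 244.97   0.  ] 0.31180678737215045Traceback (most recent call last):
  File "<stdin>", line 11, in <module>
KeyError: 'lid'
```

View pics/w3.png

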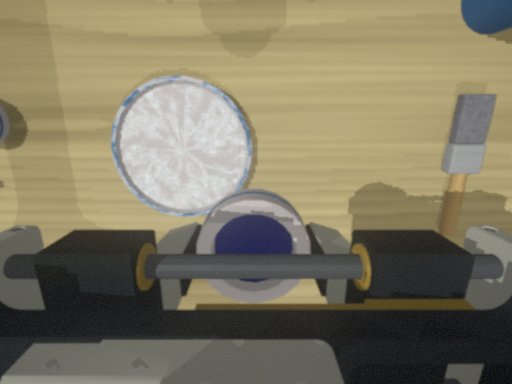

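Wrist view: the plate ellipse spans (112–251, 76–216) and is just clipped by the held dish, which sits level in the fingers at (252,245). One unobstructed view of the plate next.

>>> send_rows(
  offset=[
    [-0.4, -0.8, 0],
    [-0.4, -0.8, 0],
    [-0.4, -0.8, 0],
    [-0.4, -0.8, 0],
  ],
  delta_rot=[
    [0, 0, 0],
    [0, 0, 0],
    [0, 0, 0],
    [0, 0, 0],
  ],
)

```text
time: 6.88
tool_pos: [365.5, -14.0, 208.2]
tcp_rot: [3.141, -0.001, 0.0]
contact_force: [0.5, -0.3, -2.0]
grip_width: 66.1
finger_force: 30.0
```

```bash
python3 - <<'E'
from h import *
import pickle
np.set_printoptions(precision=2,suppress=True)
r=shot("wrist",("plate","yellow_dish"));cal,im,o=r
pickle.dump(r,open("w4.pkl","wb"))
c3,_,o3=pickle.load(open("w3.pkl","rb"))
ob=get_obs();print(ob["tool_pos"],ob["grip_width"])
for t,k,x0 in(("plate","plate",[446,-15,0]),("yellow_dish","dish",[484,242,0])):
    if t in o:
        m=o[t][0];ys,xs=np.nonzero(m);print(t,o[t][1],m.sum(),xs.min(),xs.max(),ys.min(),ys.max(),*fit([(cal,m)],k,x0,0.))
        print(fit([(cal,m),(c3,o3[t][0])],k,[x0[0],x0[1],3]))
E
```

```text
[365.47 -14.33 207.99] 66.24571619117059
plate 0.88 17156 182 326 33 183 [445.88 -15.54   0.  ] 1.2085848298832866
(array([445.5 , -16.45,   5.2 ]), 0.5072309248577751)
yellow_dish 0.64 3216 7 75 49 109 [483.81 243.56   0.  ] 0.6066827513453458
(array([484.37, 246.79,  -3.88]), 0.5676188671858253)
```

>>> send_rows(
  offset=[
    [0.674, 0.019, 0.3],
    [0.674, 0.019, 0.9],
    [0.674, 0.019, 0.9],
    [0.674, 0.019, 0.9],
    [0.674, 0.019, 0.9],
  ],
  delta_rot=[
    [0, 0, 0],
    [0, 0, 0],
    [0, 0, 0],
    [0, 0, 0],
    [0, 0, 0],
  ],
)

```text
time: 7.65
tool_pos: [446.3, -16.4, 100.9]
tcp_rot: [3.141, -0.001, -0.001]
contact_force: [0.4, 0.8, -1.2]
grip_width: 65.9
finger_force: 30.0
```

>>> send_rows(
  offset=[
    [0, 0, 0.3],
    [0, 0, 0.55],
    [0, 0, 0.68],
    [0, 0, 0.72],
    [0, 0, 0.72],
    [0, 0, 0.72],
  ],
  delta_rot=[
    [0, 0, 0],
    [0, 0, 0],
    [0, 0, 0],
    [0, 0, 0],
    [0, 0, 0],
    [0, 0, 0],
  ],
)

```text
time: 8.4
tool_pos: [446.5, -16.0, 14.7]
tcp_rot: [3.141, -0.002, -0.0]
contact_force: [-0.7, 0.1, -1.7]
grip_width: 66.1
finger_force: 30.0
```

>>> send_rows(
  offset=[
    [0, 0, 0.01],
    [0, 0, 0.02],
    [0, 0, 0.02],
    [0, 0, 0.02],
  ],
  delta_rot=[
    [0, 0, 0],
    [0, 0, 0],
    [0, 0, 0],
    [0, 0, 0],
  ],
)

```text
time: 8.9
tool_pos: [445.7, -15.8, 11.3]
tcp_rot: [3.142, 0.0, -0.0]
contact_force: [0.4, 0.1, -2.0]
grip_width: 66.2
finger_force: 30.0
```

Not in contact yet (11.34 commanded). I'll lower in small steps.

>>> send_rows(
  offset=[
    [0, 0, 0.005],
    [0, 0, 0.01],
    [0, 0, 0.01],
  ],
  delta_rot=[
    [0, 0, 0],
    [0, 0, 0],
    [0, 0, 0],
  ],
)

```text
time: 9.28
tool_pos: [445.8, -15.8, 10.5]
tcp_rot: [3.141, -0.0, -0.0]
contact_force: [-3.0, -0.4, 4.8]
grip_width: 66.2
finger_force: 30.0
```

>>> send_rows(
  offset=[
    [0, 0, 0.005],
    [0, 0, 0.005],
    [0, 0, 0.005],
  ],
  delta_rot=[
    [0, 0, 0],
    [0, 0, 0],
    [0, 0, 0],
  ],
)

```text
time: 9.65
tool_pos: [445.8, -15.8, 10.5]
tcp_rot: [3.141, -0.001, -0.0]
contact_force: [-4.2, 0.8, 12.2]
grip_width: 65.7
finger_force: 30.0
```

>>> send_rows(
  offset=[
    [0, 0, -0.005],
    [0, 0, -0.005],
    [0, 0, -0.005],
    [0, 0, -0.005],
    [0, 0, -0.005],
  ],
  delta_rot=[
    [0, 0, 0],
    [0, 0, 0],
    [0, 0, 0],
    [0, 0, 0],
    [0, 0, 0],
  ],
  grip=1,
)

```text
time: 10.28
tool_pos: [445.7, -15.8, 10.0]
tcp_rot: [3.142, 0.0, -0.0]
contact_force: [0.3, 0.7, 0.2]
grip_width: 91.6
finger_force: 0.0
```

>>> send_rows(
  offset=[
    [0, 0, -0.15],
    [0, 0, -0.5],
    [0, 0, -1],
    [0, 0, -1],
  ],
  delta_rot=[
    [0, 0, 0],
    [0, 0, 0],
    [0, 0, 0],
    [0, 0, 0],
  ],
)

```text
time: 10.78
tool_pos: [448.4, -16.3, 134.1]
tcp_rot: [3.14, -0.009, -0.0]
contact_force: [-0.5, -0.4, -1.5]
grip_width: 91.5
finger_force: 0.0
```

>>> send_rows(
  offset=[
    [0, -0.5, -0.6],
    [0, -1, -0.6],
    [0, -1, -0.6],
    [0, -1, -0.6],
    [0, -1, -0.6],
  ],
  delta_rot=[
    [0, 0, 0],
    [0, 0, 0],
    [0, 0, 0],
    [0, 0, 0],
    [0, 0, 0],
  ],
)

```text
time: 11.4
tool_pos: [445.3, 103.5, 201.1]
tcp_rot: [3.141, 0.002, -0.0]
contact_force: [-0.1, 0.5, -0.3]
grip_width: 91.8
finger_force: 0.0
```

```bash
python3 - <<'E'
from h import *
import pickle
np.set_printoptions(precision=2,suppress=True)
r=shot("wrist",("plate","yellow_dish","cobalt_dish","green_dish"),"w5.png");cal,im,o=r
pickle.dump(r,open("w5.pkl","wb"))
c4,_,o4=pickle.load(open("w4.pkl","rb"))
ob=get_obs();print(ob["tool_pos"],ob["grip_width"])
for t,k,x0,z in(("plate","plate",[446,-15,0],0.),("yellow_dish","dish",[484,242,0],0.),("cobalt_dish","dish",[446,-15,0],6.),("green_dish","dish",[684,84,0],0.)):
    if t in o:
        m=o[t][0];ys,xs=np.nonzero(m);print(t,o[t][1],m.sum(),xs.min(),xs.max(),ys.min(),ys.max(),*fit([(cal,m)],k,x0,z))
        if t in o4 and t[0]=='y': print(fit([(cal,m),(c4,o4[t][0])],k,[x0[0],x0[1],3]))
E
```

```text
[445.73 103.43 201.73] 91.54686973401355
plate 0.83 12394 274 413 102 236 [446.84 -16.27   0.  ] 1.6472593887823932
yellow_dish 0.9 2357 114 170 121 173 [483.34 243.97   0.  ] 0.7855134608384741
(array([483.76, 244.96,  -2.06]), 0.6583564441498442)
cobalt_dish 0.57 2414 318 375 150 204 [445.26 -17.15   0.  ] 0.6982557276918073
```

View pics/w5.png

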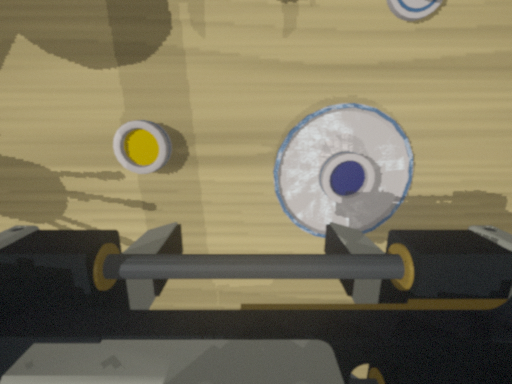

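Wrist view: cobalt at (347,178) sits centred on the plate, yellow is at (142,147), and the lid shows at the top edge (413,5). On to yellow.

>>> send_rows(
  offset=[
    [0.15, -0.6, 0.2],
    [0.15, -0.6, 0.2],
    [0.15, -0.6, 0.2],
  ],
  delta_rot=[
    [0, 0, 0],
    [0, 0, 0],
    [0, 0, 0],
  ],
)

```text
time: 12.02
tool_pos: [463.5, 176.4, 177.5]
tcp_rot: [3.141, 0.001, 0.001]
contact_force: [-0.7, -0.1, -0.2]
grip_width: 91.8
finger_force: 0.0
```

>>> send_rows(
  offset=[
    [0.1675, -0.565, 0.55],
    [0.1675, -0.565, 0.55],
    [0.1675, -0.565, 0.55],
    [0.1675, -0.565, 0.55],
  ],
  delta_rot=[
    [0, 0, 0],
    [0, 0, 0],
    [0, 0, 0],
    [0, 0, 0],
  ],
)

```text
time: 12.52
tool_pos: [484.3, 242.8, 113.1]
tcp_rot: [3.141, -0.001, -0.001]
contact_force: [-0.1, -0.5, 0.7]
grip_width: 91.8
finger_force: 0.0
```

```bash
python3 - <<'E'
from h import *
import pickle
np.set_printoptions(precision=2,suppress=True)
cal,im,o=shot("wrist",("yellow_dish",))
c1,_,o1=pickle.load(open("w5.pkl","rb"))
ob=get_obs();print(ob["time"],ob["tool_pos"])
m=o["yellow_dish"];print(m[1],m[0].sum())
print(fit([(cal,m[0])],"dish",[484,244,0],0.))
print(fit([(cal,m[0]),(c1,o1["yellow_dish"][0])],"dish",[484,244,3]))
E
```

```text
12.625 [484.52 242.92 113.51]
0.72 3688
(array([483.84, 243.33,   0.  ]), 0.3024993650572488)
(array([483.62, 243.51,  -0.24]), 0.6337464742435205)
```

>>> send_rows(
  offset=[
    [0, 0.005, 0.4],
    [0, 0.005, 0.75],
    [0, 0.005, 0.9],
    [0, 0.005, 0.9],
    [0, 0.005, 0.9],
  ],
  delta_rot=[
    [0, 0, 0],
    [0, 0, 0],
    [0, 0, 0],
    [0, 0, 0],
    [0, 0, 0],
  ],
)

```text
time: 13.25
tool_pos: [484.9, 243.3, 5.6]
tcp_rot: [-3.141, -0.002, -0.001]
contact_force: [-0.6, -0.3, 0.8]
grip_width: 92.2
finger_force: 0.0
```

>>> send_rows(
  offset=[
    [0, 0, 0],
    [0, 0, 0],
    [0, 0, 0],
    [0, 0, 0],
    [0, 0, 0],
    [0, 0, 0],
  ],
  delta_rot=[
    [0, 0, 0],
    [0, 0, 0],
    [0, 0, 0],
    [0, 0, 0],
    [0, 0, 0],
    [0, 0, 0],
  ],
  grip=0,
)

```text
time: 14.0
tool_pos: [484.1, 243.5, 4.5]
tcp_rot: [-3.141, -0.001, -0.0]
contact_force: [-1.0, -1.1, 6.6]
grip_width: 66.4
finger_force: 30.0
```

>>> send_rows(
  offset=[
    [0, 0, -0.1],
    [0, 0, -0.5],
    [0, 0, -1],
    [0, 0, -1],
    [0, 0, -1],
  ],
  delta_rot=[
    [0, 0, 0],
    [0, 0, 0],
    [0, 0, 0],
    [0, 0, 0],
    [0, 0, 0],
  ],
)

```text
time: 14.62
tool_pos: [483.2, 243.2, 123.6]
tcp_rot: [3.141, 0.001, -0.0]
contact_force: [0.5, 0.2, -2.5]
grip_width: 66.0
finger_force: 30.0
```

>>> send_rows(
  offset=[
    [-0.1, 0.4, -0.3],
    [-0.2, 1, -0.3],
    [-0.2, 1, -0.3],
    [-0.2, 1, -0.3],
  ],
  delta_rot=[
    [0, 0, 0],
    [0, 0, 0],
    [0, 0, 0],
    [0, 0, 0],
  ],
)

```text
time: 15.12
tool_pos: [459.2, 122.9, 158.9]
tcp_rot: [3.142, 0.003, -0.002]
contact_force: [0.2, -0.2, -2.4]
grip_width: 66.1
finger_force: 30.0
```

>>> send_rows(
  offset=[
    [-0.15, 0.5, 0],
    [-0.3, 1, 0],
    [-0.3, 1, 0],
    [-0.3, 1, 0],
  ],
  delta_rot=[
    [0, 0, 0],
    [0, 0, 0],
    [0, 0, 0],
    [0, 0, 0],
  ],
)

```text
time: 15.62
tool_pos: [424.1, 4.2, 159.6]
tcp_rot: [-3.141, 0.001, -0.0]
contact_force: [-0.0, -0.2, -2.0]
grip_width: 65.9
finger_force: 30.0
```

>>> send_rows(
  offset=[
    [-0.3, 0.16, 0],
    [-0.3, 0.16, 0],
    [-0.3, 0.16, 0],
    [-0.3, 0.16, 0],
  ],
  delta_rot=[
    [0, 0, 0],
    [0, 0, 0],
    [0, 0, 0],
    [0, 0, 0],
  ],
)

```text
time: 16.12
tool_pos: [388.8, -15.0, 160.1]
tcp_rot: [-3.142, -0.001, 0.002]
contact_force: [-0.4, -1.0, -1.4]
grip_width: 66.4
finger_force: 30.0
```

```bash
python3 - <<'E'
from h import *
import pickle
np.set_printoptions(precision=2,suppress=True)
r=shot("wrist",("cobalt_dish","plate"),"w6.png");cal,im,o=r
pickle.dump(r,open("w6.pkl","wb"))
c1,_,o1=pickle.load(open("w5.pkl","rb"))
ob=get_obs();print(ob["time"],ob["tool_pos"],ob["grip_width"])
for t,(m,c) in o.items():
    ys,xs=np.nonzero(m);print(t,c,m.sum(),xs.min(),xs.max(),ys.min(),ys.max())
m=o["cobalt_dish"]
print(fit([(cal,m[0])],"dish",[446,-16,6],6.))
print(fit([(cal,m[0]),(c1,o1["cobalt_dish"][0])],"dish",[446,-16,6]))
print(fit([(c1,o1["cobalt_dish"][0])],"dish",[446,-16,6],6.))
# paint disc centre, z = 6+18
hsv=cv2.cvtColor(im,cv2.COLOR_RGB2HSV);b=((hsv[...,0]>105)&(hsv[...,0]<135)&(hsv[...,1]>150)&m[0])
ys,xs=np.nonzero(b);print(b.sum(),xs.mean(),ys.mean(),atz(cal,[xs.mean(),ys.mean()],24.))
E
```

```text
16.275 [388.29 -15.42 160.03] 66.44618567361825
cobalt_dish 0.82 3088 224 285 103 166
plate 0.8 17492 171 336 44 202
(array([445.46, -16.37,   6.  ]), 0.3378738361807193)
(array([445.53, -16.42,   7.75]), 0.5313013453569059)
(array([445.26, -17.15,   6.  ]), 0.6981633382660073)
0 nan nan [nan nan nan]<stdin>:16: RuntimeWarning: Mean of empty slice.
  ret = ret.dtype.type(ret / rcount)
```

View pics/w6.png

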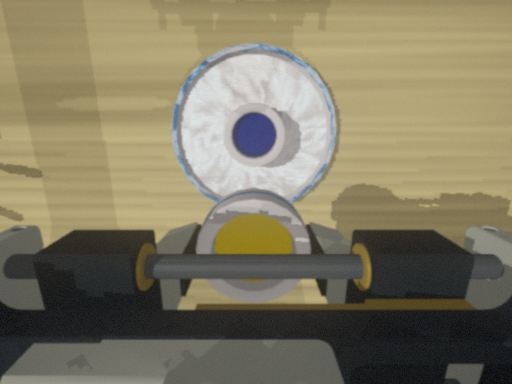

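The view shows cobalt at (254,134), centred on the plate, and yellow held level at (253,245). Now place yellow.

>>> send_rows(
  offset=[
    [0.4825, 0, 0],
    [0.4825, 0, 0.5],
    [0.4825, 0, 0.5],
    [0.4825, 0, 0.5],
    [0.4825, 0, 0.5],
  ],
  delta_rot=[
    [0, 0, 0],
    [0, 0, 0],
    [0, 0, 0],
    [0, 0, 0],
    [0, 0, 0],
  ],
)

```text
time: 16.9
tool_pos: [446.7, -16.0, 102.0]
tcp_rot: [3.141, -0.003, -0.0]
contact_force: [0.8, -0.8, -1.2]
grip_width: 66.2
finger_force: 30.0
```

>>> send_rows(
  offset=[
    [0, 0, 0.25],
    [0, 0, 0.42],
    [0, 0, 0.5],
    [0, 0, 0.5],
    [0, 0, 0.5],
  ],
  delta_rot=[
    [0, 0, 0],
    [0, 0, 0],
    [0, 0, 0],
    [0, 0, 0],
    [0, 0, 0],
  ],
)

```text
time: 17.52
tool_pos: [446.5, -16.0, 41.1]
tcp_rot: [3.141, -0.002, -0.0]
contact_force: [-0.5, 0.9, -1.1]
grip_width: 66.0
finger_force: 30.0
```

>>> send_rows(
  offset=[
    [0, 0, 0.01],
    [0, 0, 0.02],
    [0, 0, 0.02],
    [0, 0, 0.02],
  ],
  delta_rot=[
    [0, 0, 0],
    [0, 0, 0],
    [0, 0, 0],
    [0, 0, 0],
  ],
)

```text
time: 18.02
tool_pos: [445.8, -15.8, 37.7]
tcp_rot: [3.142, 0.0, -0.0]
contact_force: [-0.3, -0.1, -1.3]
grip_width: 66.1
finger_force: 30.0
```

>>> send_rows(
  offset=[
    [0, 0, 0.005],
    [0, 0, 0.01],
    [0, 0, 0.01],
    [0, 0, 0.01],
  ],
  delta_rot=[
    [0, 0, 0],
    [0, 0, 0],
    [0, 0, 0],
    [0, 0, 0],
  ],
)

```text
time: 18.52
tool_pos: [445.8, -15.8, 36.6]
tcp_rot: [3.141, -0.0, -0.0]
contact_force: [-1.1, 0.2, -0.4]
grip_width: 65.8
finger_force: 30.0
```

>>> send_rows(
  offset=[
    [0, 0, 0.004],
    [0, 0, 0.004],
    [0, 0, 0.004],
  ],
  delta_rot=[
    [0, 0, 0],
    [0, 0, 0],
    [0, 0, 0],
  ],
)

```text
time: 18.9
tool_pos: [445.8, -15.8, 36.5]
tcp_rot: [3.141, -0.0, -0.0]
contact_force: [-2.6, -0.1, 6.5]
grip_width: 66.0
finger_force: 30.0
```

>>> send_rows(
  offset=[
    [0, 0, 0],
    [0, 0, 0],
    [0, 0, 0],
    [0, 0, 0],
    [0, 0, 0],
  ],
  delta_rot=[
    [0, 0, 0],
    [0, 0, 0],
    [0, 0, 0],
    [0, 0, 0],
    [0, 0, 0],
  ],
  grip=1,
)

```text
time: 19.52
tool_pos: [445.8, -15.8, 36.0]
tcp_rot: [3.142, 0.0, -0.0]
contact_force: [0.0, 0.1, -0.7]
grip_width: 91.9
finger_force: 0.0
```

>>> send_rows(
  offset=[
    [0, 0, -0.1],
    [0, 0, -0.5],
    [0, 0, -1],
    [0, 0, -1],
    [0, 0, -1],
  ],
  delta_rot=[
    [0, 0, 0],
    [0, 0, 0],
    [0, 0, 0],
    [0, 0, 0],
    [0, 0, 0],
  ],
)

```text
time: 20.15
tool_pos: [445.5, -15.7, 156.4]
tcp_rot: [3.141, -0.001, -0.0]
contact_force: [-0.5, 0.0, 0.4]
grip_width: 91.8
finger_force: 0.0
```

```bash
python3 - <<'E'
from h import *
import pickle
np.set_printoptions(precision=2,suppress=True)
r=shot("wrist",("yellow_dish","lid","green_dish"),"w7.png");cal,im,o=r
pickle.dump(r,open("w7.pkl","wb"))
ob=get_obs();print(ob["time"],ob["tool_pos"],ob["grip_width"])
for t,k,x0,z in(("yellow_dish","dish",[446,-15,32],32.),("lid","lid",[661,-80,0],0.),("green_dish","dish",[684,84,0],0.)):
    if t in o:
        m=o[t][0];ys,xs=np.nonzero(m);print(t,o[t][1],m.sum(),xs.min(),xs.max(),ys.min(),ys.max(),*fit([(cal,m)],k,x0,z))
E
```

```text
20.35 [444.97 -15.65 154.97] 91.53174208497107
yellow_dish 0.59 3310 221 285 159 225 [445.62 -16.53  32.  ] 0.46586548144552936
lid 0.67 150 301 332 0 6 [664.16 -80.39   0.  ] 2.1650056685491417
```

View pics/w7.png

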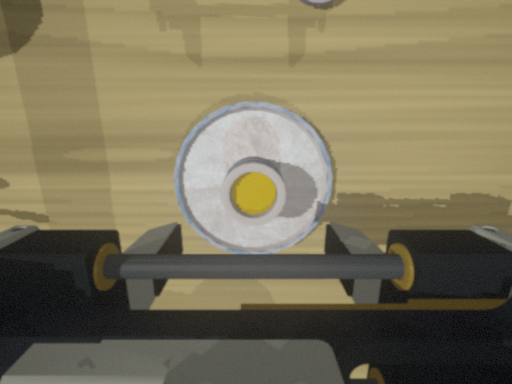

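Yellow is at (253,193), squarely on cobalt and centred on the plate. Now the lid.

>>> send_rows(
  offset=[
    [0.45, 0.13, -0.3],
    [0.9, 0.27, -0.3],
    [0.9, 0.27, -0.3],
    [0.9, 0.27, -0.3],
  ],
  delta_rot=[
    [0, 0, 0],
    [0, 0, 0],
    [0, 0, 0],
    [0, 0, 0],
  ],
)

```text
time: 20.85
tool_pos: [552.7, -48.0, 190.5]
tcp_rot: [-3.141, 0.004, -0.0]
contact_force: [0.3, -0.2, -0.0]
grip_width: 91.6
finger_force: 0.0
```

```bash
python3 - <<'E'
from h import *
import pickle
np.set_printoptions(precision=2,suppress=True)
r=shot("wrist",("lid","green_dish"));cal,im,o=r
pickle.dump(r,open("w8.pkl","wb"))
for t,k,x0 in(("lid","lid",[661,-80,0]),("green_dish","dish",[684,84,0])):
    if t in o:
        m=o[t][0];print(t,o[t][1],m.sum(),*fit([(cal,m)],k,x0,0.))
E
```

```text
lid 0.95 2592 [661.84 -80.65   0.  ] 0.41557038306006355
green_dish 0.69 3448 [685.55  83.87   0.  ] 0.4855582574784343
```

>>> send_rows(
  offset=[
    [0.45, 0.13, 0],
    [0.9, 0.265, 0.2],
    [0.9, 0.265, 0.2],
    [0.9, 0.265, 0.2],
    [0.9, 0.265, 0.2],
  ],
  delta_rot=[
    [0, 0, 0],
    [0, 0, 0],
    [0, 0, 0],
    [0, 0, 0],
    [0, 0, 0],
  ],
)

```text
time: 21.62
tool_pos: [661.3, -79.6, 170.2]
tcp_rot: [3.141, -0.002, 0.0]
contact_force: [0.4, 0.1, 0.8]
grip_width: 91.8
finger_force: 0.0
```

```bash
python3 - <<'E'
from h import *
import pickle
np.set_printoptions(precision=2,suppress=True)
r=shot("wrist",("lid","green_dish"),"w9.png");cal,im,o=r
c8,_,o8=pickle.load(open("w8.pkl","rb"))
print(get_obs()["time"],get_obs()["tool_pos"])
for t,k,x0 in(("lid","lid",[661,-80,0]),("green_dish","dish",[684,84,0])):
    if t in o:
        m=o[t][0];print(t,o[t][1],m.sum(),*fit([(cal,m)],k,x0,0.))
        if t in o8:print(fit([(cal,m),(c8,o8[t][0])],k,[x0[0],x0[1],3]))
E
```

```text
21.775 [661.52 -79.75 169.95]
lid 0.86 2195 [661.36 -81.05   0.  ] 0.5245518866279458
(array([661.64, -80.87,  -0.92]), 0.4885972567632446)
green_dish 0.75 3056 [685.43  83.7    0.  ] 0.4075020501697584
(array([685.46,  83.41,   0.76]), 0.43401929492208785)
```

View pics/w9.png

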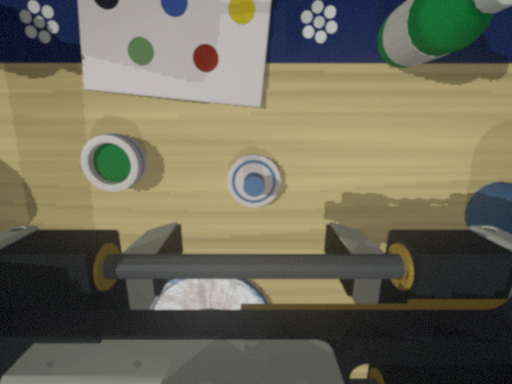

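Lid at (254,181), knob up and with clear space around it; green untouched at (112,162). Grip the knob.

>>> send_rows(
  offset=[
    [0, 0.0045, 0.5],
    [0, 0.0045, 0.6],
    [0, 0.0045, 0.6],
  ],
  delta_rot=[
    [0, 0, 0],
    [0, 0, 0],
    [0, 0, 0],
  ],
)

```text
time: 22.15
tool_pos: [661.6, -80.5, 96.4]
tcp_rot: [-3.141, 0.001, -0.0]
contact_force: [-0.2, 0.5, 1.9]
grip_width: 92.0
finger_force: 0.0
```

>>> send_rows(
  offset=[
    [0, 0, 0.3],
    [0, 0, 0.55],
    [0, 0, 0.67],
    [0, 0, 0.69],
    [0, 0, 0.69],
    [0, 0, 0.69],
  ],
  delta_rot=[
    [0, 0, 0],
    [0, 0, 0],
    [0, 0, 0],
    [0, 0, 0],
    [0, 0, 0],
    [0, 0, 0],
  ],
)

```text
time: 22.9
tool_pos: [662.6, -80.8, 14.7]
tcp_rot: [3.141, -0.002, -0.0]
contact_force: [0.2, -0.5, 0.0]
grip_width: 91.7
finger_force: 0.0
```

>>> send_rows(
  offset=[
    [0, 0, 0],
    [0, 0, 0],
    [0, 0, 0],
    [0, 0, 0],
    [0, 0, 0],
    [0, 0, 0],
    [0, 0, 0],
    [0, 0, 0],
  ],
  delta_rot=[
    [0, 0, 0],
    [0, 0, 0],
    [0, 0, 0],
    [0, 0, 0],
    [0, 0, 0],
    [0, 0, 0],
    [0, 0, 0],
    [0, 0, 0],
  ],
  grip=0,
)

```text
time: 23.9
tool_pos: [661.8, -80.6, 13.2]
tcp_rot: [3.142, 0.0, -0.0]
contact_force: [0.3, -0.7, -0.3]
grip_width: 24.3
finger_force: 30.0
```

>>> send_rows(
  offset=[
    [0, 0, -0.1],
    [0, 0, -0.5],
    [0, 0, -1],
    [0, 0, -1],
    [0, 0, -1],
  ],
  delta_rot=[
    [0, 0, 0],
    [0, 0, 0],
    [0, 0, 0],
    [0, 0, 0],
    [0, 0, 0],
  ],
)

```text
time: 24.52
tool_pos: [661.3, -80.5, 133.2]
tcp_rot: [3.142, 0.0, -0.0]
contact_force: [0.2, 0.3, -1.6]
grip_width: 24.3
finger_force: 30.0
```

>>> send_rows(
  offset=[
    [-0.3, -0.09, 0],
    [-0.6, -0.18, 0],
    [-0.9, -0.27, 0],
    [-0.9, -0.27, 0],
  ],
  delta_rot=[
    [0, 0, 0],
    [0, 0, 0],
    [0, 0, 0],
    [0, 0, 0],
  ],
)

```text
time: 25.02
tool_pos: [550.3, -47.0, 131.5]
tcp_rot: [-3.14, 0.006, 0.0]
contact_force: [-0.2, -0.9, -1.5]
grip_width: 24.0
finger_force: 30.0
```

>>> send_rows(
  offset=[
    [-0.3, -0.09, 0],
    [-0.6, -0.18, 0],
    [-0.9, -0.269, 0],
    [-0.9, -0.269, 0],
    [-0.9, -0.269, 0],
  ],
  delta_rot=[
    [0, 0, 0],
    [0, 0, 0],
    [0, 0, 0],
    [0, 0, 0],
    [0, 0, 0],
  ],
)

```text
time: 25.65
tool_pos: [446.9, -16.2, 133.0]
tcp_rot: [3.141, -0.001, -0.0]
contact_force: [1.1, 0.6, -1.6]
grip_width: 23.9
finger_force: 30.0
```

>>> send_rows(
  offset=[
    [0, 0, 0.25],
    [0, 0, 0.42],
    [0, 0, 0.48],
    [0, 0, 0.48],
    [0, 0, 0.48],
  ],
  delta_rot=[
    [0, 0, 0],
    [0, 0, 0],
    [0, 0, 0],
    [0, 0, 0],
    [0, 0, 0],
  ],
)

```text
time: 26.28
tool_pos: [446.6, -16.1, 76.2]
tcp_rot: [3.141, -0.001, -0.0]
contact_force: [-0.6, 0.1, -0.9]
grip_width: 24.6
finger_force: 30.0
```

>>> send_rows(
  offset=[
    [0, 0, 0.01],
    [0, 0, 0.02],
    [0, 0, 0.025],
    [0, 0, 0.025],
    [0, 0, 0.025],
  ],
  delta_rot=[
    [0, 0, 0],
    [0, 0, 0],
    [0, 0, 0],
    [0, 0, 0],
    [0, 0, 0],
  ],
)

```text
time: 26.9
tool_pos: [445.8, -15.9, 72.6]
tcp_rot: [3.141, -0.0, -0.0]
contact_force: [0.6, 0.4, -1.4]
grip_width: 24.6
finger_force: 30.0
```

>>> send_rows(
  offset=[
    [0, 0, 0.004],
    [0, 0, 0.008],
    [0, 0, 0.008],
  ],
  delta_rot=[
    [0, 0, 0],
    [0, 0, 0],
    [0, 0, 0],
  ],
)

```text
time: 27.28
tool_pos: [445.7, -15.9, 71.6]
tcp_rot: [3.142, 0.0, -0.0]
contact_force: [0.7, -0.6, -1.1]
grip_width: 24.0
finger_force: 30.0
```

>>> send_rows(
  offset=[
    [0, 0, 0.004],
    [0, 0, 0.004],
    [0, 0, 0.004],
  ],
  delta_rot=[
    [0, 0, 0],
    [0, 0, 0],
    [0, 0, 0],
  ],
)

```text
time: 27.65
tool_pos: [445.8, -15.9, 71.2]
tcp_rot: [3.142, 0.0, -0.0]
contact_force: [-1.2, 0.9, -1.9]
grip_width: 24.2
finger_force: 30.0
```

>>> send_rows(
  offset=[
    [0, 0, 0.004],
    [0, 0, 0.004],
    [0, 0, 0.004],
  ],
  delta_rot=[
    [0, 0, 0],
    [0, 0, 0],
    [0, 0, 0],
  ],
)

```text
time: 28.02
tool_pos: [445.8, -15.9, 71.1]
tcp_rot: [3.141, -0.0, -0.0]
contact_force: [-1.0, 0.3, 5.9]
grip_width: 24.1
finger_force: 30.0
```

>>> send_rows(
  offset=[
    [0, 0, 0],
    [0, 0, 0],
    [0, 0, 0],
    [0, 0, 0],
    [0, 0, 0],
    [0, 0, 0],
    [0, 0, 0],
  ],
  delta_rot=[
    [0, 0, 0],
    [0, 0, 0],
    [0, 0, 0],
    [0, 0, 0],
    [0, 0, 0],
    [0, 0, 0],
    [0, 0, 0],
  ],
  grip=1,
)

```text
time: 28.9
tool_pos: [445.8, -15.9, 70.7]
tcp_rot: [3.142, -0.0, -0.0]
contact_force: [0.9, -0.1, 0.7]
grip_width: 89.2
finger_force: 0.0
```

>>> send_rows(
  offset=[
    [0, 0, -0.1],
    [0, 0, -0.5],
    [0, 0, -1],
    [0, 0, -1],
    [0, 0, -1],
  ],
  delta_rot=[
    [0, 0, 0],
    [0, 0, 0],
    [0, 0, 0],
    [0, 0, 0],
    [0, 0, 0],
  ],
)

```text
time: 29.52
tool_pos: [445.4, -15.8, 190.9]
tcp_rot: [3.141, -0.0, -0.0]
contact_force: [-1.0, -0.6, 0.4]
grip_width: 91.5
finger_force: 0.0
```

```bash
python3 - <<'E'
from h import *
np.set_printoptions(precision=2,suppress=True)
cal,im,o=shot("wrist",("lid","plate"))
ob=get_obs();print(ob["time"],ob["tool_pos"],ob["grip_width"])
for t,k,z in(("lid","lid",58.),("plate","plate",0.)):
    if t in o:print(t,o[t][1],*fit([(cal,o[t][0])],k,[446,-16,z],z))
s=optics.capture("scene")[110:280,180:390]
a=cv2.resize(s,None,fx=2.3,fy=2.3,interpolation=cv2.INTER_CUBIC);b=im
h=max(a.shape[0],300);c=cv2.resize(im,(400,300));out=np.zeros((h,a.shape[1]+0,3),np.uint8);out[:a.shape[0]]=a
c=c[:,80:380];can=np.zeros((h,out.shape[1]+300,3),np.uint8);can[:,:out.shape[1]]=out;can[:300,out.shape[1]:]=c
save("end.png",can);print(can.shape)
E
```

```text
29.675 [444.92 -15.7  189.57] 91.81139034712751
lid 0.95 [445.18 -16.54  58.  ] 0.36267209577458653
plate 0.82 [445.41 -16.2    0.  ] 0.9000273794250735
(391, 783, 3)
```

View pics/end.png

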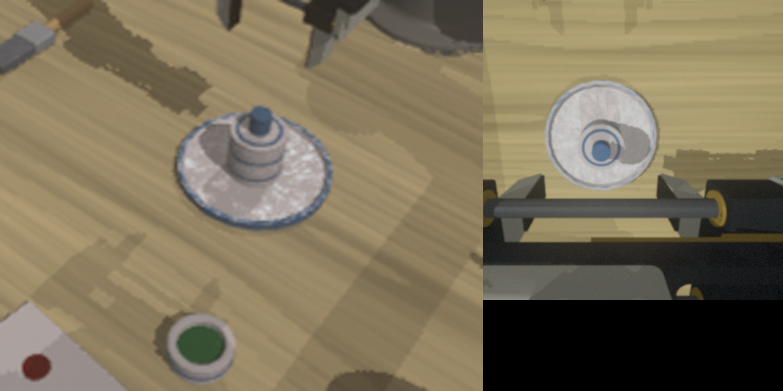

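The stack stands upright and square in the middle of the plate: the lid fits at (445.2, −16.5) against the plate at (445.4, −16.2). The gripper is clear and the green dish is in place.

```bash
python3 -c "
from plant import ticket
print(ticket.close_job())"
```

```text
the job is handed in; nothing more can be done
None
```

The job is handed in at about 30 s: the dark blue dish, the yellow dish and the lid are stacked upright in the middle of the plate, all within about 1 mm of centre, and I did not touch the green dish, mug or brush.

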